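# Shut and bolt the parts gate

## Robot

A 7-joint arm with a two-finger parallel gripper is mounted at the origin on the work surface. World frame = base frame: x ahead of the robot, y to its left, z up, the work surface at z = 0. Lengths are in m, angles in degrees, forces in N, time in s.
With the tool pointing down it reaches from about 0.4 to 0.9 m from the base axis. Payload 5.5 kg.
Tool frame: the origin (TCP) lies on the centre line of the jaws, within the pads' length; the fingertips stand 11 mm ahead of it and the grasp point (between the pads) lies 8 mm behind it (r.tip_reach is the x of the fingertips in the tool frame, in m); x points along the fingers, y is the direction in which the jaws open and shut, and the axes are right-handed (so a half turn about x gives the same grasp; the last joint's range is limited). The gripper opens to 85 mm and grips with 20 to 120 N. Pads are 22 mm wide; open, the fingers measure 114 mm over their backs; the gripper's body (76 mm by 85 mm) begins 54 mm behind the grasp point. The pads swing forward as they close: fully open they stand 13 mm farther back than shut.
Start: joints at [-57.399, 28.699, -24.465, 88.831, 12.651, 65.22, -12.049], TCP at [0.196, 0.62, 0.242] pointing down, gripper open.
Joint ranges: [-164.97, 164.97], [-17.58, 116.51], [-87.97, 89.64], [11.32, 138.91], [-80.73, 260.73], [10.89, 115.49], [-147.41, 147.41]. Speed limits (degrees/s): [147.25, 147.25, 180, 180, 180, 180, 180].

## Interface

Orientations are given as [roll, pitch, yaw] about the fixed x, y, z axes, in that order (R = Rz(yaw) Ry(pitch) Rx(roll)).
In Python, from cell import r gives the robot as it stands.
- The arm moves only by the tool carry_out, never from a script. Its argument "series" is a list that holds one entry, the list of rows, each a list of 5 numbers: the finger opening in mm, from 0 to 85.4, then the shift along the tool's x, y, z in mm, then the turn about the tool's x in rad. A call has 1 to 12 rows; each row is the pose to reach, as a shift and turn from the pose commanded when the call began, along the tool's axes at that moment; what a row does not reach only later rows make up. A row lasts 1/12 s, in which the tool goes at most 41.7 mm and 7.16 degrees, less where a joint would pass 70% of its speed; a pose out of reach is approached as far as the arm can. A call with a gripper value outside its range is refused whole. The fingers move at their own pace and stop on an object; the grip force is fixed at half the most. Time passes only in rows, so rows that repeat a pose let the fingers close. It gives the time, the measured TCP pose, the force and the opening at its end, in the units of the state.
- r.state(): the state, without advancing time (a new reading comes with each control period).
- r.capture(name): name is "scene" or "side" or "wrist"; returns (picture, depth): 400x640x3 uint8, red, green, blue; 400x640 float32, m along the optical axis (not along the pixel's ray), 0 where there is no reading.
- r.camera_info(name): a dict with "vfov" (degrees; the focal length in pixels is half the picture's height over the tangent of half this angle, whatever the lens; pixels are square), "cx", "cy" (the principal point, pixels), "k1" (the pictures are not rectified: a ray, as slopes to the right and down, at radius r is drawn at 1 + k1 r^2 times it, then the intrinsics apply), "rvec" (rotation vector, rad) and "tvec" (3), from world to camera coordinates, as OpenCV has them; the wrist camera has in their place "T_tool_cam" (4x4, takes a point from camera to tool coordinates, whose origin is the TCP and whose axes are the tool frame's). Camera axes: x right, y down, z forward; pixel columns grow to the right and rows downward; lengths in m; the calibration is good to about 2 mm. A picture is of the moment at which its call begins: read the wrist's pose just before it. camera_info takes no time and is no camera call.
- r.finish_job(): hands the job in, once; it reports no verdict.
The state is a dict: "clock": time; "joint_pos": joint angles; "joint_velocities": joint speeds; "tau": joint torques, N m; "position": TCP position; "orientation": TCP orientation; "ft_force": force on the tool from outside, world axes, zero at the start; "wrist_torque": the same for the moment, N m; "opening": finger opening in m.
Only numpy, scipy, OpenCV 4.12 (cv2) and the standard library are available. Lean on these libraries where they do the work, as an engineer would, in place of code of your own. Each camera call takes 0.05 s, during which the arm holds its last target.

## Task

Push the small steel parts gate fully shut, then push its sliding bolt along the rail towards the gate until it drops into the notch, and leave it clicked in there with the gate shut. Only push with the fingertips: do not pinch the gate or the bolt's thumb-piece, and leave the loose parts and tools where they lie.

Things in the scene. Friction and masses are not known exactly. Their poses are not given: they have to be found in the camera images.
- bay: fixed low parts bay on the bench; origin at bench level in the gate's plane; front faces its own -x, z up. In its frame (mm): gate opening y -20 to 120 at x=0; plywood sides and pegboard back 110 high (back at x 150-162, sides at y 127-139 and -40 to -30); hinge post at y 126-140, 116 high; wooden rail block on the opening's -y side, x -31 to 41, y -200 to -30, 85 high
- gate (a joint): opening angle of the gate in rad about its vertical hinge: 0 = fully shut (against a stop), positive = swung out towards the bay's -x (up to 0.9). Stays where it is left; about 0.5 N at the free edge moves it
- gate_hinge (a point): on the hinge axis at the height of the gate's top (112 mm); at bay frame (0, 120) mm. Does not turn with the gate
- gate_edge (a point): free top corner of the gate's outer face (4 mm from the sheet's mid-plane, 139 mm from the hinge axis), height 112 mm; the gate is a steel sheet 8 mm thick, 138 mm long, from z=6 to 112 mm; shut, it lies along the bay's y axis
- bolt (a joint): travel of the bolt in m along the bay's +y, towards the gate: 0 = fully drawn back, 0.070 = over the notch, 0.095 = end stop beyond the notch. Slides with 1 to 2 N; once dropped in, the notch holds it against roughly 15 N, and a harder push drives it out and past (it can then be pushed back from the other side)
- plunger (a joint): how far the bolt's spring plunger has dropped in m: 0 = riding on top of the rail, about 0.0036 = seated in the notch. Its round cap on the bolt sinks with it
- thumb (a point): middle of the tail face (the face to push, looks to the bay's -y) of the thumb-piece: an upstanding aluminium plate, 36 mm wide across the rail (42 over its sides), 12 mm thick, z=110 to 142 mm; this point is at z=126. It stands at the tail of the slide block (50 wide, 50 long, z=92 to 110 mm), flush with its tail end. Plunger cap (16 mm across, top at z=121) 33 mm ahead of it
- bolt_tip (a point): tip of the bolt's bar (10 mm thick, z=102 mm, guided by a wire staple 112 mm high at bay y=-38 mm); with the bolt in the notch it stands 29 mm past the gate's free edge, in front of the shut gate
- notch (a point): centre of the cross notch, 11 mm wide along y, in the flat steel rail (20 mm wide, top at z=91 mm) that runs along the bay's y on the rail block; bay frame (14, -85) mm. The bolt is seated when the middle of its 50 mm block, 25 mm ahead of the thumb-piece's tail face, is over it
- pulley: blue plastic recoil pulley, 88 mm across, 27 mm high, inside the bay; origin under its centre; leave alone
- adapter: brass spark plug adapter, 25 mm across, 36 mm high, in front of the rail block; origin under its centre; leave alone
- nut: matte black steel flywheel nut, 36 mm across, 18 mm high, in front of the rail block; origin under its centre; leave alone
- bearing: steel bearing ring, 36 mm across, 12 mm high, in front of the rail block; origin under its centre; leave alone
- wrench: steel wrench lying flat, 170 mm; leave alone
- screwdriver: black-handled screwdriver lying flat, 190 mm; leave alone
- oil_can: grey can, 66 mm across, 110 mm high; origin under its centre; leave alone

How it is judged:
By the outcome, as a careful person would: the job done as asked, in the order asked, and still so for the second after the job is handed in, with the robot touching nothing.
It also fails if it takes over 48 s, if anything falls off the work surface, if the arm or the gripper's body presses on something with over 40 N, if the wrist force passes 120 N, or if a joint passes its speed limit or range.

## Working session

There is one attempt and no reset: what is moved stays moved. The work goes in short steps, Python scripts to look and compute and a tool call to move; the robot and the scene stay as the last step left them, time stands still between calls to the robot, and variables do not carry over. Pictures are saved under pics/ and viewed, and the job is handed in when it is done.

Besides the shell and the picture viewer there is one more tool, called after "Emit:" as name([rows], argument=value, ...), one row to a line, values as JSON. carry_out: Moves the arm, as the interface text tells. Its arguments: {"type":"object","properties":{"series":{"type":"array"}},"required":["series"]}

```bash
mkdir -p pics; ls; python3 - <<'E'
from cell import r
import cv2
s=r.state(); print(s)
print(r.tip_reach)
for n in ("scene","side","wrist"):
    p,d=r.capture(n); cv2.imwrite(f"pics/{n}0.png",p[:,:,::-1]); 
    import numpy as np; np.save(f"pics/{n}0.npy",d)
    print(n,r.camera_info(n))
E
```

```text
pics
{'clock': 0.0, 'joint_pos': array([-57.39954699,  28.7533507 , -24.45372305,  88.89300762,
        12.6503299 ,  65.21980677, -12.04983554]), 'joint_velocities': array([ 0.01964144, -0.05087156, -0.0318572 , -0.07002379,  0.064213  ,
       -0.03199698, -0.08294528]), 'tau': array([ 1.86086600e-04, -5.69512761e+01, -5.81609577e+00, -2.80936575e+01,
        1.05675141e-02,  1.20980566e-02,  9.13809146e-06]), 'position': array([0.19550626, 0.61918086, 0.24125377]), 'orientation': array([ -92.13562183,   89.88724365, -109.65282535]), 'ft_force': array([ 0.33811448,  0.89323488, -0.17243929]), 'wrist_torque': array([ 0.0176655 , -0.04310844, -0.03961905]), 'opening': 0.08543051897334034}
0.011
scene {'vfov': 56.150142718743, 'cx': 321.6097921191845, 'cy': 202.0459638872743, 'k1': 0.006950057867714426, 'rvec': array([ 2.18893144,  0.75016923, -0.36477785]), 'tvec': array([-0.41636623, -0.13867776,  1.27084466])}
side {'vfov': 42.808270007557304, 'cx': 327.0023671092237, 'cy': 195.79874343440918, 'k1': -0.11187820749028443, 'rvec': array([ 2.17495288, -0.75179855,  0.3641827 ]), 'tvec': array([-0.39560086,  0.26907479,  1.11498775])}
wrist {'vfov': 65.08255464997345, 'cx': 316.03966215542533, 'cy': 195.2924277188763, 'k1': -0.030938138462364914, 'T_tool_cam': array([[ 2.76878767e-04, -2.69871436e-01,  9.62896324e-01,
        -1.32336153e-01],
       [ 9.99999961e-01,  3.19102587e-05, -2.78604334e-04,
        -8.79322263e-04],
       [ 4.44610810e-05,  9.62896363e-01,  2.69871435e-01,
        -6.80396279e-02],
       [ 0.00000000e+00,  0.00000000e+00,  0.00000000e+00,
         1.00000000e+00]])}
```

View pics/scene0.png

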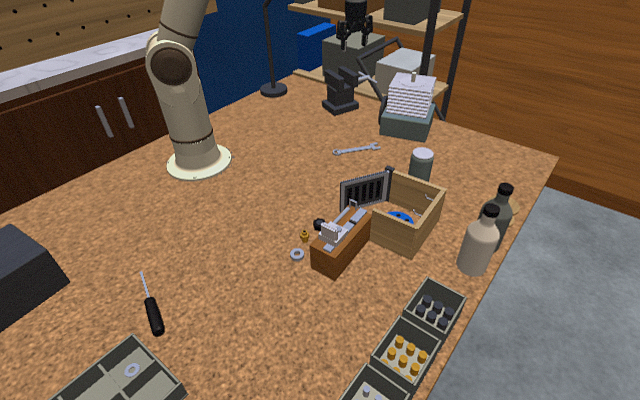

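View pics/side0.png

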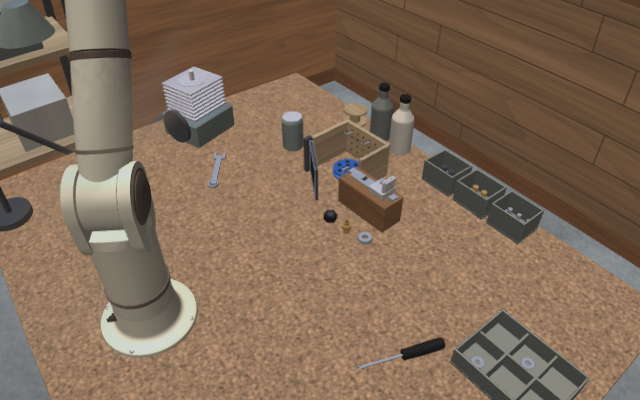

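View pics/wrist0.png

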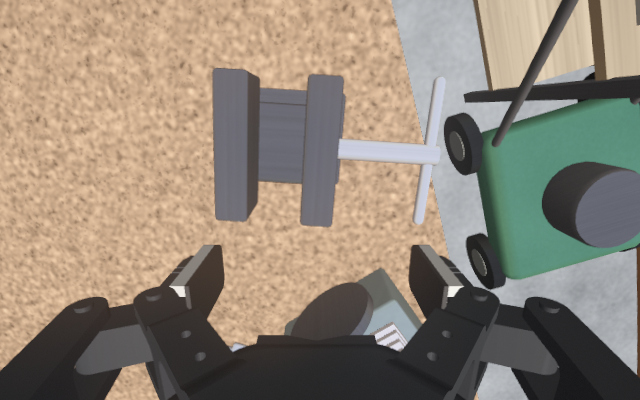

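The scene view shows the bay at about (400,215), the open gate at (365,190) and the thumb-piece at (330,230). The side view shows the gate at (314,168) and the thumb-piece at (388,185). Next I enlarge both and calibrate.

```bash
cat > h.py <<'E'
import numpy as np, cv2
from cell import r
from scipy.spatial.transform import Rotation as Rn
def cam(n, Tw=None):
    c=r.camera_info(n); f=200/np.tan(np.radians(c['vfov']/2))
    if n=='wrist':
        T=Tw@c['T_tool_cam']; R=T[:3,:3].T; t=-R@T[:3,3]
    else:
        R=cv2.Rodrigues(c['rvec'])[0]; t=c['tvec']
    return dict(K=np.array([[f,0,c['cx']],[0,f,c['cy']],[0,0,1]]),D=np.array([c['k1'],0,0,0.]),R=R,t=np.array(t))
def tool(s=None):
    s=s or r.state(); T=np.eye(4); T[:3,:3]=Rn.from_euler('xyz',s['orientation'],degrees=True).as_matrix(); T[:3,3]=s['position']; return T
def proj(c,P):
    return cv2.projectPoints(np.float64(P).reshape(-1,1,3),cv2.Rodrigues(c['R'])[0],c['t'],c['K'],c['D'])[0].reshape(-1,2)
def ray(c,uv):
    x=cv2.undistortPoints(np.float64(uv).reshape(-1,1,2),c['K'],c['D']).reshape(-1,2)
    d=np.c_[x,np.ones(len(x))]@c['R']; o=-c['R'].T@c['t']; return o,d
def onz(c,uv,z):
    o,d=ray(c,uv); return o+d*((z-o[2])/d[:,2])[:,None]
def bydepth(c,uv,dep):
    o,d=ray(c,uv); return np.array([o+di*dep[int(v),int(u)] for di,(u,v) in zip(d,uv)])
E
python3 - <<'E'
import cv2
for n,(x,y,w,h) in dict(scene=(285,155,170,127),side=(275,100,160,120)).items():
    p=cv2.imread(f"pics/{n}0.png")[y:y+h,x:x+w]
    cv2.imwrite(f"pics/{n}0z.png",cv2.resize(p,(w*4,h*4) if n=='scene' else (w*5,h*5),interpolation=cv2.INTER_CUBIC))
E
```

```text
(no output)
```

View pics/scene0z.png

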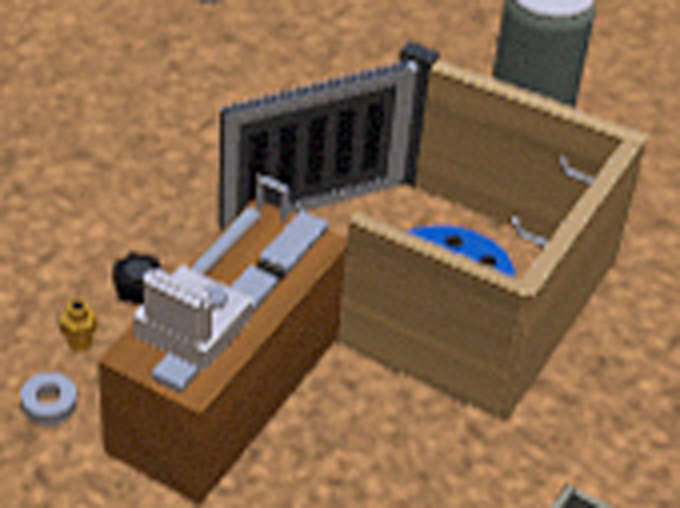

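View pics/side0z.png

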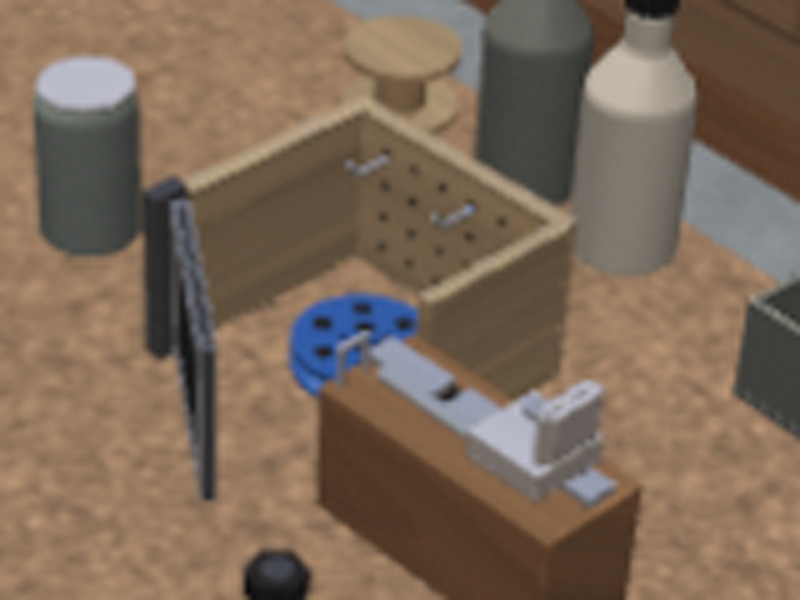

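```bash
python3 - <<'E'
from h import *
S=cam('scene');D=cam('side')
so=np.array([285,155]);do=np.array([275,100])
z4=lambda p:np.array(p)/4+so-0.4
z5=lambda p:np.array(p)/5+do-0.4
obs=[(S,z4((100,365)),(-31,-200,85)),(S,z4((205,412)),(41,-200,85)),(S,z4((645,137)),(162,139,110)),(S,z4((525,295)),(162,-40,110)),
(D,z5((548,548)),(-31,-200,85)),(D,z5((640,488)),(41,-200,85)),(D,z5((320,388)),(-31,-30,85)),(D,z5((365,96)),(162,139,110)),(D,z5((573,220)),(162,-40,110))]
W=np.array([onz(c,[uv],p[2]/1000)[0,:2] for c,uv,p in obs]);B=np.array([p[:2] for *_,p in obs])/1000.
bc,wc=B.mean(0),W.mean(0)
H=(B-bc).T@(W-wc);a=np.arctan2(H[0,1]-H[1,0],H[0,0]+H[1,1])
R=np.array([[np.cos(a),-np.sin(a)],[np.sin(a),np.cos(a)]]);t=wc-R@bc
print('yaw',np.degrees(a),'t',t);print(np.round((B@R.T+t-W)*1000,1))
inv=lambda w:(np.array(w)-t)@R*1000
for nm,c,uv,z in [('hinge',S,z4((412,65)),.112),('edgeS',S,z4((222,107)),.112),('edgeD',D,z5((208,345)),.112),('thumbtopS L',S,z4((145,278)),.142),('thumbtopS R',S,z4((210,312)),.142),('thumb D tail R',D,z5((602,388)),.142),('thumb D tail L',D,z5((553,425)),.142),('thumbD far',D,z5((572,383)),.142),
 ('nut',D,z5((275,580)),.012),('adapter',S,z4((78,325)),.02),('bearing',S,z4((48,397)),.01)]:
    w=onz(c,[uv],z)[0,:2];print(nm,w.round(4),inv(w).round(1))
np.savez('bay.npz',a=a,t=t)
E
```

```text
yaw 3.4292293415701796 t [0.61051183 0.07861667]
[[-5.7  3.5]
 [-2.3 -0.6]
 [-1.3  6.4]
 [ 3.1  2.6]
 [ 1.7 -1.5]
 [ 4.2 -1.8]
 [-0.1 -0.8]
 [-0.9 -1.3]
 [ 1.3 -6.6]]
hinge [0.6075 0.1962] [  4.  117.5]
edgeS [0.5316 0.0807] [-78.6   6.8]
edgeD [0.5354 0.0862] [-74.5  12. ]
thumbtopS L [ 0.6107 -0.1002] [ -10.5 -178.6]
thumbtopS R [ 0.6548 -0.0995] [  33.5 -180.5]
thumb D tail R [ 0.6467 -0.0937] [  25.8 -174.2]
thumb D tail L [ 0.6067 -0.1001] [ -14.5 -178.2]
thumbD far [ 0.6375 -0.0815] [  17.3 -161.5]
nut [0.5179 0.005 ] [-96.9 -68. ]
adapter [ 0.524  -0.0642] [ -94.9 -137.4]
bearing [ 0.5427 -0.116 ] [ -79.4 -190.2]
```

```bash
python3 - <<'E'
from h import *
T=tool();print(T.round(3))
b=np.load('bay.npz');a=float(b['a']);t=b['t']
print('yaw of tool y',np.degrees(np.arctan2(T[1,1],T[0,1])))
Rb=np.array([[np.cos(a),-np.sin(a)],[np.sin(a),np.cos(a)]])
for p in [(-110,30),(-110,10)]:
    w=Rb@(np.array(p)/1000)+t; d=np.r_[w,T[2,3]]-T[:3,3]; print(w,(d@T[:3,:3]*1000).round(1))
# Turn about tool x: tool y -> bay x
for targ in (a,a+np.pi):
    y=np.array([np.cos(targ),np.sin(targ),0]); print('turn',np.degrees(np.arctan2(y@T[:3,2],y@T[:3,1])))
E
```

```text
[[-0.001  0.301  0.954  0.196]
 [-0.001  0.954 -0.301  0.619]
 [-1.    -0.002 -0.     0.241]
 [ 0.     0.     0.     1.   ]]
yaw of tool y 72.48084264076215
[0.49891432 0.10198324] [   0.6 -402.   445. ]
[0.50011063 0.08201905] [   0.6 -420.7  452.2]
turn 69.0516345189788
turn -110.94836548102118
```

Emit:
carry_out([
  [[0,0,-23.5,26,0.1],[0,0,-47,52,0.2],[0,0,-70.5,78,0.3],[0,0,-94,104,0.4],[0,0,-117.5,130,0.5],[0,0,-141,156,0.6],[0,0,-164.5,182,0.7],[0,0,-188,208,0.8],[0,0,-211.5,234,0.9],[0,0,-235,260,1.0],[0,0,-258.5,286,1.1],[0,0,-282,312,1.205]],
])

```text
clock: 1.15
position: [0.4087, 0.2553, 0.2423]
orientation: [-169.0, 90.0, 104.1]
ft_force: [1.3, 0.1, 0.7]
opening: -0.0004
```

Emit:
carry_out([
  [[0,0,15,30,0],[0,0,31,61,0],[0,0,47,92,0],[0,0,63,123,0],[0,0,80,157,0],[0,0,80,157,0]],
])

```text
clock: 1.65
position: [0.5009, 0.0967, 0.2424]
orientation: [27.7, 89.7, -59.5]
ft_force: [0.8, 0.6, 0.9]
opening: -0.0
```

```bash
python3 - <<'E'
from h import *
s=r.state();print(s['position'],s['orientation'],r.tip_reach,s['ft_force'])
p,d=r.capture('wrist'); cv2.imwrite("pics/wrist1.png",p[:,:,::-1]); np.save('pics/wrist1.npy',d); np.save('pics/wrist1T.npy',tool(s))
p,d=r.capture('side'); cv2.imwrite("pics/side1.png",p[:,:,::-1])
cv2.imwrite("pics/side1z.png",cv2.resize(p[60:240,250:450,::-1],(800,720)[:2] if 0 else (660,594),interpolation=cv2.INTER_CUBIC))
E
```

```text
[0.50086773 0.09671409 0.24241795] [ 27.65350646  89.74626226 -59.49765419] 0.011 [0.84351832 0.6490954  0.85627434]
```

View pics/wrist1.png

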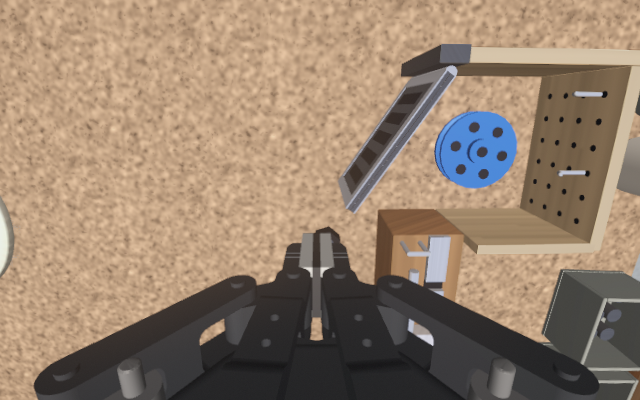

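View pics/side1z.png

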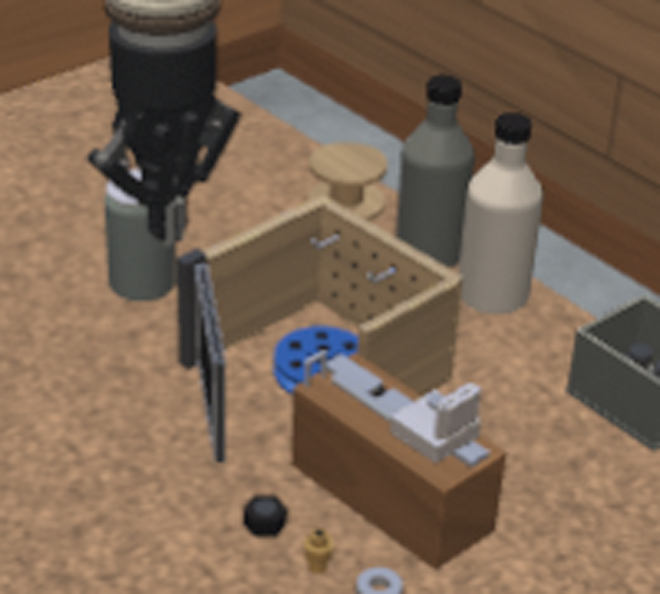

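```bash
python3 - <<'E'
import cv2
p=cv2.imread("pics/wrist1.png")[30:270,330:640]
cv2.imwrite("pics/wrist1z.png",cv2.resize(p,(775,600),interpolation=cv2.INTER_CUBIC))
E
```

```text
(no output)
```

View pics/wrist1z.png

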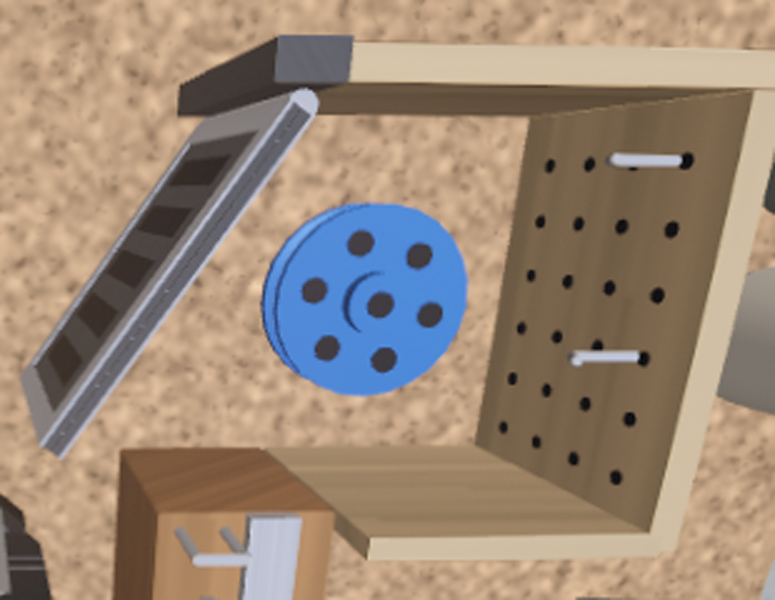

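```bash
python3 - <<'E'
from h import *
C=cam('wrist',np.load('pics/wrist1T.npy'))
z=lambda p:np.array(p)/2.5+np.array([330,30])-0.3
obs=[((158,515),(-31,-30,85)),((333,513),(41,-30,85)),((668,550),(162,-40,110)),((650,533),(150,-30,110)),((755,90),(150,127,110)),((303,103),(0,120,112))]
W=np.array([onz(C,[z(u)],p[2]/1000)[0,:2] for u,p in obs]);B=np.array([p[:2] for _,p in obs])/1000.
bc,wc=B.mean(0),W.mean(0);H=(B-bc).T@(W-wc);a=np.arctan2(H[0,1]-H[1,0],H[0,0]+H[1,1])
R=np.array([[np.cos(a),-np.sin(a)],[np.sin(a),np.cos(a)]]);t=wc-R@bc
print('yaw',np.degrees(a),'t',t);print(np.round((B@R.T+t-W)*1000,1))
for nm,p in [('outer',(40,443)),('inner',(58,458))]:
    w=onz(C,[z(p)],.112)[0,:2];print(nm,w,((w-t)@R*1000).round(1))
np.savez('bay2.npz',a=a,t=t)
T=tool(); print(T.round(3)); print('tcp bay',((T[:2,3]-t)@R*1000).round(1), 'tool y vs bay x deg',np.degrees(np.arctan2(T[1,1],T[0,1])-a))
E
```

```text
yaw 3.2804829706583174 t [0.60954199 0.07690617]
[[-0.4  1.1]
 [ 0.8  1.1]
 [ 2.2 -2.4]
 [-1.   0.2]
 [-1.3  0.5]
 [-0.2 -0.6]]
outer [0.52804057 0.08060105] [-81.2   8.4]
inner [0.53483755 0.07534178] [-74.7   2.7]
[[-0.001  0.998  0.056  0.498]
 [-0.     0.056 -0.998  0.103]
 [-1.    -0.001  0.     0.242]
 [ 0.     0.     0.     1.   ]]
tcp bay [-109.9   32.6] tool y vs bay x deg -0.08660245508900198
```

Emit:
carry_out([
  [[0,38,0,0,0],[0,76,0,0,0],[0,114,0,0,0],[0,151,0,0,0],[0,151,10,0,0],[0,151,20,0,0],[0,151,28,0,0],[0,151,36,0,0],[0,151,44,0,0],[0,151,52,0,0],[0,151,60,0,0],[0,151,66,0,0]],
])

```text
clock: 2.75
position: [0.565, 0.109, 0.0922]
orientation: [97.7, 89.9, 11.1]
ft_force: [-1.0, -1.0, -0.0]
opening: -0.0003
```

```bash
python3 - <<'E'
from h import *
s=r.state();print(s['position'],s['ft_force'])
p,d=r.capture('side'); 
cv2.imwrite("pics/side2z.png",cv2.resize(p[100:240,250:430,::-1],(720,560),interpolation=cv2.INTER_CUBIC))
E
```

```text
[0.56499212 0.10903834 0.09216832] [-1.04031624 -1.00368853 -0.03614621]
```

View pics/side2z.png

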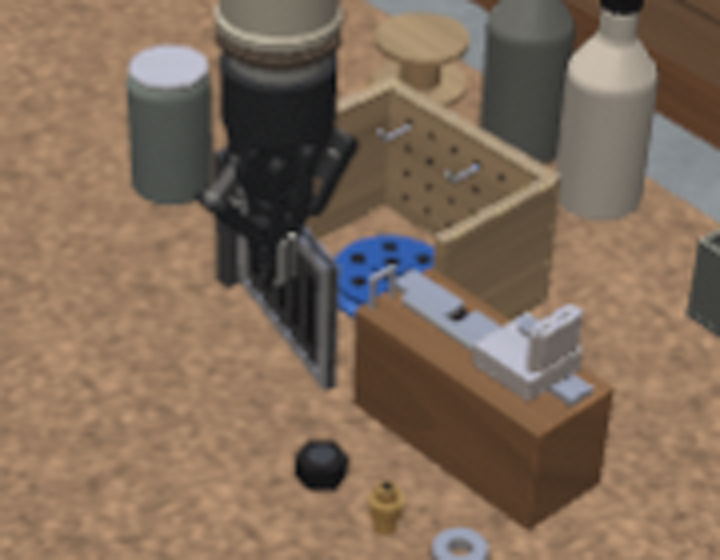

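The side view shows the fingertip at (285,260) pushing the gate, whose free edge is now at (330,320). I continue gently.

Emit:
carry_out([
  [[0,0,5,0,0],[0,0,10,0,0],[0,0,14,0,0],[0,0,18,0,0],[0,0,21,0,0],[0,0,23,0,0],[0,0,25,0,0],[0,0,25,0,0]],
])

```text
clock: 3.47
position: [0.5889, 0.1106, 0.0913]
orientation: [100.8, 90.0, 14.3]
ft_force: [-0.1, 0.1, 0.6]
opening: 0.0002
```

Emit:
carry_out([
  [[0,0,1,0,0],[0,0,2,0,0],[0,0,3,0,0],[0,0,3,0,0]],
])

```text
clock: 3.8
position: [0.5903, 0.1107, 0.0912]
orientation: [-88.2, 89.9, -174.8]
ft_force: [-4.2, -0.3, 3.6]
opening: -0.0001
```

Emit:
carry_out([
  [[0,0,1,0,0],[0,0,2,0,0],[0,0,2,0,0]],
])

```text
clock: 4.05
position: [0.5903, 0.1107, 0.091]
orientation: [-87.1, 89.6, -173.6]
ft_force: [-10.2, -0.6, 7.6]
opening: -0.0001
```

```bash
python3 - <<'E'
from h import *
s=r.state();print(s['position'],s['ft_force'])
p,d=r.capture('scene'); 
cv2.imwrite("pics/scene2z.png",cv2.resize(p[155:282,285:455,::-1],(680,508),interpolation=cv2.INTER_CUBIC))
E
```

```text
[0.59026712 0.11071006 0.09100052] [-10.16295943  -0.6485478    7.62530987]
```

View pics/scene2z.png

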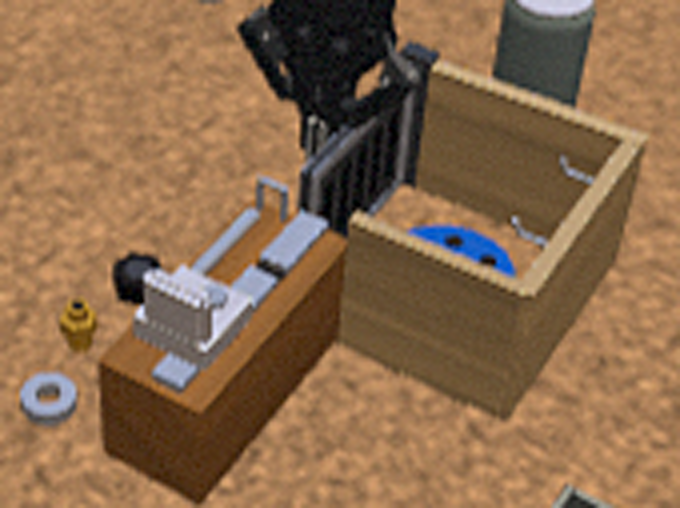

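The gate is against its stop: the x position stays at 0.5903 while the force rises to 10 N, and the scene view shows it closed along (310,175) to (410,85). Now I back off, lift and cross over behind the thumb-piece.

Emit:
carry_out([
  [[0,0,-15,0,0],[0,0,-45,0,0],[0,-38,-50,0,0],[0,-76,-50,0,0],[0,-114,-50,0,0],[0,-141,-40,20,0],[0,-141,-20,58,0],[0,-141,0,95,0],[0,-141,15,132,0],[0,-141,22,170,0],[0,-141,24,205,0],[0,-141,24,235,0]],
])

```text
clock: 5.1
position: [0.6325, -0.1256, 0.2324]
orientation: [49.8, 89.9, -36.8]
ft_force: [0.6, 0.2, -0.0]
opening: -0.0002
```

Emit:
carry_out([
  [[0,0,0,20,0],[0,0,0,20,0]],
])

```text
clock: 5.27
position: [0.6323, -0.1503, 0.2325]
orientation: [11.1, 89.7, -76.0]
ft_force: [-0.5, -1.7, -0.1]
opening: 0.0
```

```bash
python3 - <<'E'
from h import *
s=r.state();T=tool(s);b=np.load('bay2.npz');a=float(b['a']);t=b['t']
R=np.array([[np.cos(a),-np.sin(a)],[np.sin(a),np.cos(a)]])
print(s['position'],s['ft_force'],'bay',((T[:2,3]-t)@R*1000).round(1),s['clock'],s['joint_pos'])
for n in('wrist','scene'):
    p,d=r.capture(n); cv2.imwrite(f"pics/{n}3.png",p[:,:,::-1])
np.save('pics/wrist3T.npy',T)
p=cv2.imread('pics/scene3.png')
cv2.imwrite("pics/scene3z.png",cv2.resize(p[155:282,285:455],(680,508),interpolation=cv2.INTER_CUBIC))
E
```

```text
[ 0.6323194  -0.15025007  0.23245515] [-0.53906743 -1.72149706 -0.08070678] bay [   9.7 -228.1] 5.2667 [ 4.42197554 27.24379125  8.89647663 90.47148406 -4.30454754 62.51224344
 17.27998575]
```

View pics/scene3z.png

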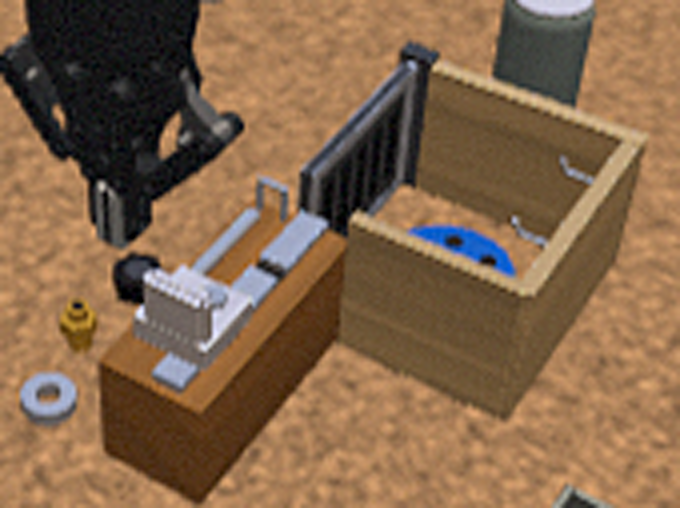

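View pics/wrist3.png

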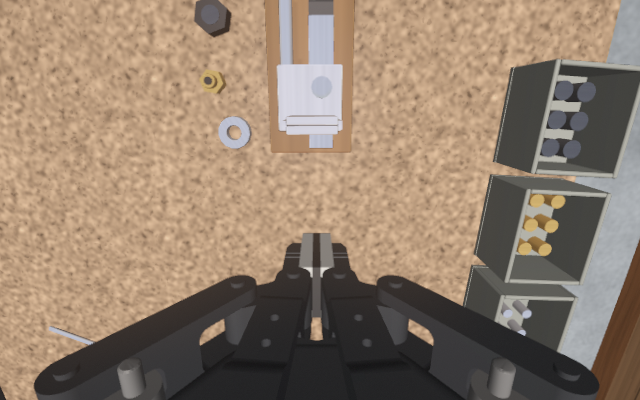

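The scene view shows the gate shut along (310,175) to (412,65). The wrist view shows the thumb-piece at (313,125), with the fingers clear behind it. Next I measure the thumb-piece against the tool.

```bash
python3 - <<'E'
from h import *
p=cv2.imread('pics/wrist3.png')
cv2.imwrite("pics/wrist3z.png",cv2.resize(p[40:160,250:370],(600,600),interpolation=cv2.INTER_CUBIC))
T=np.load('pics/wrist3T.npy');C=cam('wrist',T)
b=np.load('bay2.npz');a=float(b['a']);t=b['t'];R=np.array([[np.cos(a),-np.sin(a)],[np.sin(a),np.cos(a)]])
for uv,z in [((286,133),.142),((342,133),.142),((286,125),.142),((321,87),.121)]:
    w=onz(C,[uv],z)[0]; print(uv,((w[:2]-t)@R*1000).round(1),((w-T[:3,3])@T[:3,:3]*1000).round(1))
E
```

```text
(286, 133) [ -11.  -178.2] [ 90.2 -21.1 -50.2]
(342, 133) [  28.2 -178.4] [ 90.2  18.1 -50.2]
(286, 125) [ -10.8 -172.7] [ 90.2 -20.9 -55.7]
(321, 87) [  13.9 -146.5] [111.1   3.6 -82.1]
```

View pics/wrist3z.png

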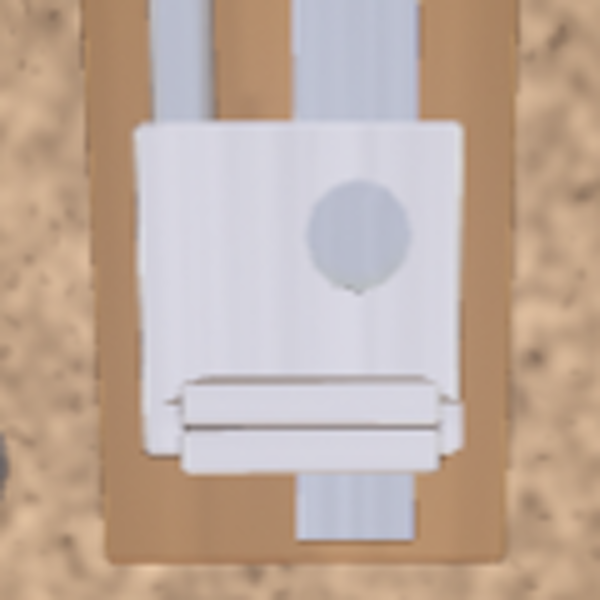

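Emit:
carry_out([
  [[0,35,0,0,0],[0,70,0,0,0],[0,103,0,0,0],[0,103,0,-8,0],[0,103,0,-16,0],[0,103,0,-24,0],[0,103,0,-30,0],[0,103,0,-30,0]],
])

```text
clock: 6.03
position: [0.6328, -0.1097, 0.1319]
orientation: [93.1, 89.8, 6.7]
ft_force: [-0.8, 0.3, -0.0]
opening: -0.0003
```

Emit:
carry_out([
  [[0,0,0,-4,0],[0,0,0,-8,0],[0,0,0,-12,0],[0,0,0,-16,0],[0,0,0,-20,0],[0,0,0,-24,0],[0,0,0,-28,0],[0,0,0,-32,0],[0,0,0,-36,0],[0,0,0,-40,0]],
])

```text
clock: 6.87
position: [0.6282, -0.0719, 0.1291]
orientation: [-99.6, 90.0, 173.9]
ft_force: [1.2, -2.7, -0.0]
opening: -0.0001
```

```bash
cat > loc.py <<'E'
from h import *
import sys
def go(tag):
    s=r.state();T=tool(s);b=np.load('bay2.npz');a=float(b['a']);t=b['t']
    R=np.array([[np.cos(a),-np.sin(a)],[np.sin(a),np.cos(a)]])
    print('z',s['position'][2],s['ft_force'].round(1),'bay',((T[:2,3]-t)@R*1000).round(1),s['clock'])
    p,_=r.capture('side'); q,_=r.capture('scene')
    A=cv2.resize(p[130:220,330:420,::-1],(400,400),interpolation=cv2.INTER_CUBIC)
    B=cv2.resize(q[185:265,305:385,::-1],(400,400),interpolation=cv2.INTER_CUBIC)
    cv2.imwrite(f'pics/{tag}.png',np.hstack([A,B]))
go(sys.argv[1])
E
python3 loc.py b1
```

```text
z 0.12906191658313476 [ 1.2 -2.7 -0. ] bay [  10.1 -149.7] 6.8667
```

View pics/b1.png

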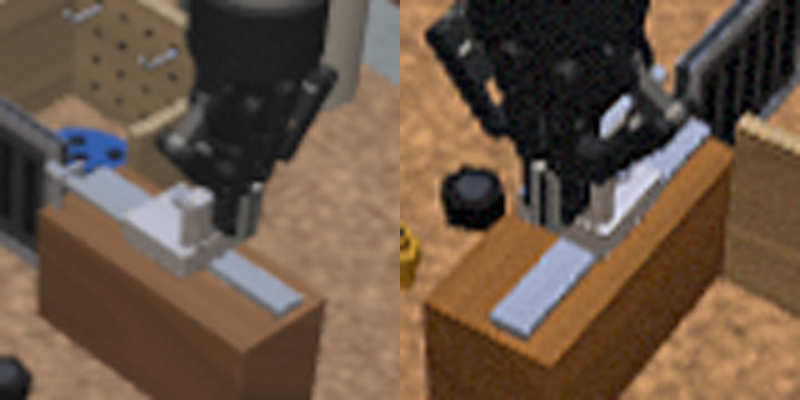

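The bolt is sliding with the fingertips at about (250,210) in the left crop, roughly 29 mm short of the notch. I go on, and slow down near it.

Emit:
carry_out([
  [[0,0,0,-4,0],[0,0,0,-8,0],[0,0,0,-12,0],[0,0,0,-16,0],[0,0,0,-19,0],[0,0,0,-21,0],[0,0,0,-21,0],[0,0,0,-21,0]],
])

```text
clock: 7.63
position: [0.6273, -0.0503, 0.1294]
orientation: [174.6, 89.9, 88.1]
ft_force: [0.6, 0.1, -0.3]
opening: 0.0002
```

Emit:
carry_out([
  [[0,0,0,-0.8,0],[0,0,0,-1.6,0],[0,0,0,-2.4,0],[0,0,0,-3,0],[0,0,0,-3,0]],
])

```text
clock: 8.05
position: [0.627, -0.0481, 0.1293]
orientation: [175.4, 90.0, 88.8]
ft_force: [0.1, 0.5, -0.1]
opening: -0.0003
```

```bash
python3 loc.py b2
```

```text
z 0.1292961395341519 [ 0.1  0.5 -0.1] bay [  10.3 -125.8] 8.05
```

View pics/b2.png

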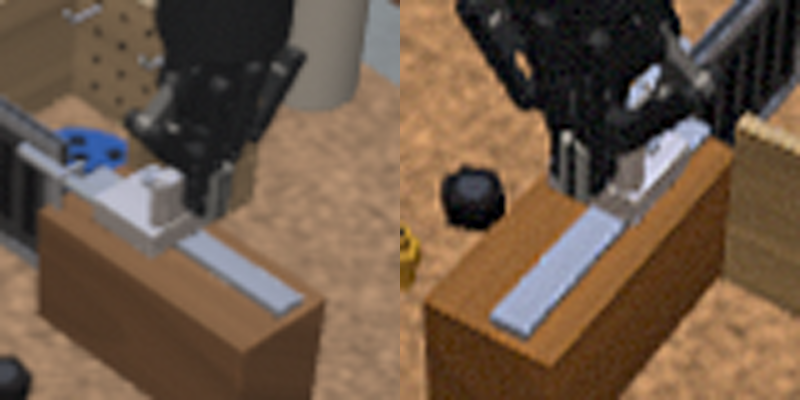

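Emit:
carry_out([
  [[0,0,0,-0.7,0],[0,0,0,-1.4,0],[0,0,0,-2,0],[0,0,0,-2,0]],
])

```text
clock: 8.48
position: [0.6269, -0.0461, 0.1292]
orientation: [-157.9, 90.0, 115.6]
ft_force: [0.7, 1.0, 0.9]
opening: -0.0
```

Emit:
carry_out([
  [[0,0,0,-0.7,0],[0,0,0,-1.4,0],[0,0,0,-2,0],[0,0,0,-2,0]],
])

```text
clock: 8.82
position: [0.6268, -0.0441, 0.1293]
orientation: [-176.1, 90.0, 97.4]
ft_force: [0.5, -0.3, -0.1]
opening: 0.0
```

```bash
python3 - <<'E'
from h import *
s=r.state();print(s['position'],s['ft_force'])
S=cam('side');C=cam('scene')
b=np.load('bay2.npz');a=float(b['a']);t=b['t'];R=np.array([[np.cos(a),-np.sin(a)],[np.sin(a),np.cos(a)]])
p,_=r.capture('side')
Z=8;x0,y0=330,125
im=cv2.resize(p[y0:y0+70,x0:x0+90,::-1],(90*Z,70*Z),interpolation=cv2.INTER_CUBIC)
# predicted tip-end and block corner when seated
for nm,(x,y,z) in {'block front-tail':(-16,-110,92),'block front-head':(-16,-60,92),'bt':(-16,-110,110),'bh':(-16,-60,110)}.items():
    q=proj(S,[*(R@(np.array([x,y])/1000)+t),z/1000])[0];q=((q+.5-[x0,y0])*Z).astype(int);cv2.circle(im,tuple(map(int,q)),3,(0,0,255),-1);print(nm,q)
cv2.imwrite('pics/b3.png',im)
E
```

```text
[ 0.62676929 -0.04412909  0.12928627] [ 0.46486048 -0.32197395 -0.14634453]
block front-tail [276 506]
block front-head [170 433]
bt [279 463]
bh [172 390]
```

View pics/b3.png

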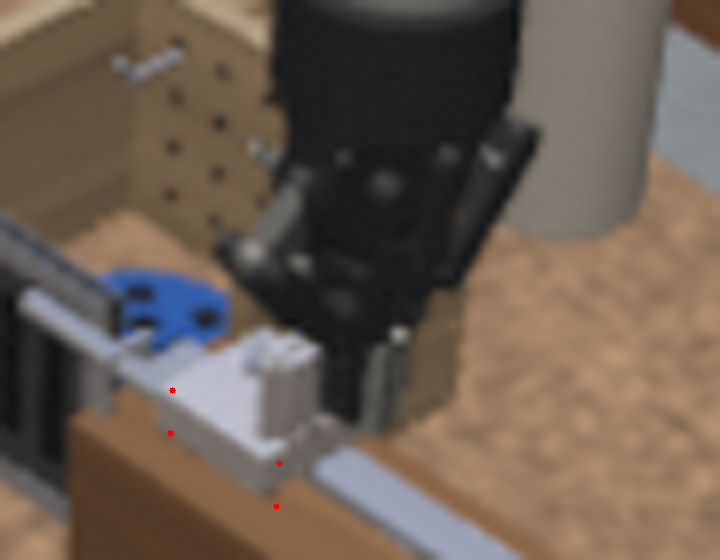

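```bash
python3 - <<'E'
from h import *
S=cam('side')
b=np.load('bay2.npz');a=float(b['a']);t=b['t'];R=np.array([[np.cos(a),-np.sin(a)],[np.sin(a),np.cos(a)]])
for nm,uv,z in [('tip',(26,298),.102),('staple',(112,345),.112),('gate corner',(118,298),.112),('block btail bottom',(265,492),.092),('block top tail',(275,463),.11),('railblock front',(72,413),.085),('thumb far top',(318,350),.142),('thumb top L tail',(285,372),.142),('head top',(160,385),.11)]:
    w=onz(S,[np.array(uv)/8+[330,125]-.45],z)[0,:2];print(nm,((w-t)@R*1000).round(1))
E
```

```text
tip [-10.6  17. ]
staple [-15.8 -30.9]
gate corner [  3.6 -13.1]
block btail bottom [ -13.7 -102.5]
block top tail [ -17.2 -109.1]
railblock front [-26.8 -24.3]
thumb far top [   4.5 -104.2]
thumb top L tail [ -11.7 -105.5]
head top [-16.9 -55.3]
```

Emit:
carry_out([
  [[0,0,0,15,0],[0,0,0,35,0],[0,-35,0,50,0],[0,-70,0,60,0],[0,-105,0,60,0],[0,-105,0,60,0],[0,-105,0,60,0]],
])

```text
clock: 9.45
position: [0.6321, -0.1065, 0.2374]
orientation: [76.1, 89.7, -10.5]
ft_force: [0.7, -0.1, -0.5]
opening: -0.0002
```

```bash
python3 - <<'E'
from h import *
s=r.state();T=tool(s);np.save('pics/w4T.npy',T)
p,_=r.capture('wrist');cv2.imwrite('pics/w4.png',p[:,:,::-1])
cv2.imwrite('pics/w4z.png',cv2.resize(p[0:150,240:390,::-1],(600,600),interpolation=cv2.INTER_CUBIC))
p,_=r.capture('scene')
cv2.imwrite("pics/s4z.png",cv2.resize(p[175:265,305:395,::-1],(600,600),interpolation=cv2.INTER_CUBIC))
print(s['position'],s['clock'])
E
```

```text
[ 0.63206473 -0.10648437  0.23743602] 9.45
```

View pics/w4z.png

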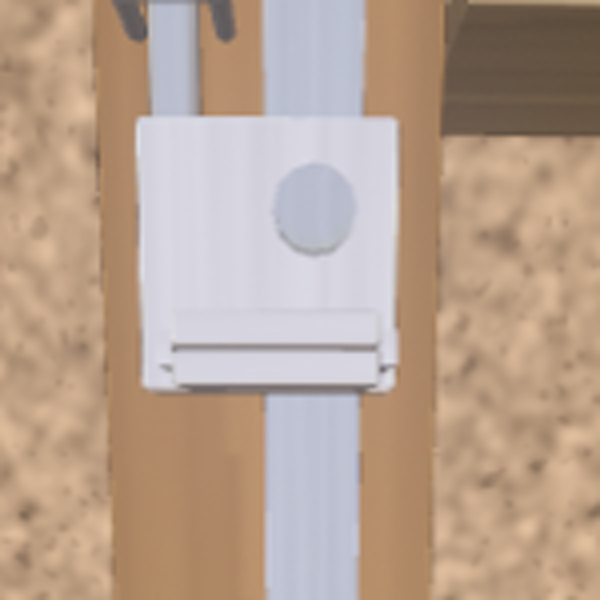

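View pics/s4z.png

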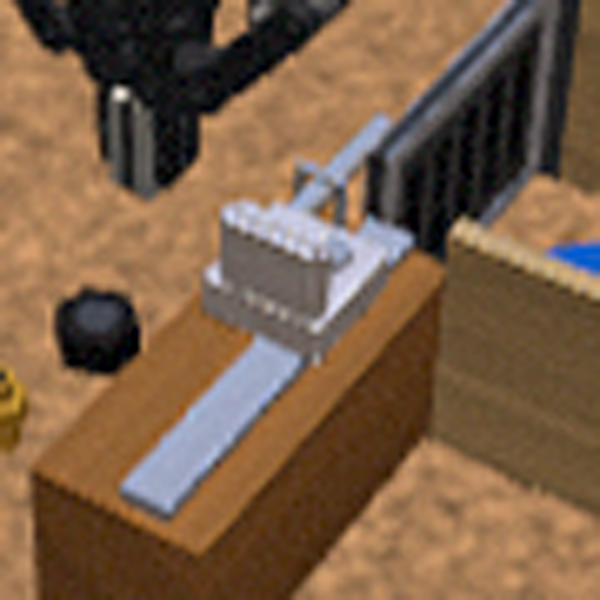

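```bash
python3 - <<'E'
from h import *
b=np.load('bay2.npz');a=float(b['a']);t=b['t'];R=np.array([[np.cos(a),-np.sin(a)],[np.sin(a),np.cos(a)]])
f=lambda C,uv,z:((onz(C,[uv],z)[0,:2]-t)@R*1000).round(1)
C4=cam('wrist',np.load('pics/w4T.npy'));C3=cam('wrist',np.load('pics/wrist3T.npy'))
q4=lambda u:np.array(u)/4+[240,0]-.4
q3=lambda u:np.array(u)/5+[250,40]-.4
print('tail top',f(C3,q3((310,472)),.142),f(C4,q4((277,385)),.142))
print('thumb front top',f(C3,q3((310,382)),.142),f(C4,q4((277,310)),.142))
print('block head',f(C3,q3((300,123)),.110),f(C4,q4((270,117)),.110))
print('block tail',f(C3,q3((160,455)),.110),f(C4,q4((155,388)),.110))
for z in(.121,.1175): print('cap',z,f(C3,q3((359,235)),z),f(C4,q4((316,208)),z), 'bottom',f(C3,q3((359,292)),z),f(C4,q4((316,254)),z),'top',f(C3,q3((359,180)),z),f(C4,q4((316,163)),z))
print('rail tail',f(C4,q4((310,600)),.091))
E
```

```text
tail top [   6.9 -179. ] [   7.4 -109.2]
thumb front top [   7.  -166.7] [  7.5 -96.9]
block head [   5.5 -129.4] [  5.8 -59.5]
block tail [ -17.4 -178.8] [ -17.3 -108.7]
cap 0.121 [  14.2 -146.2] [ 14.4 -77.3] bottom [  14.2 -154.3] [ 14.4 -85.2] top [  14.2 -138.6] [ 14.4 -69.7]
cap 0.1175 [  14.3 -146. ] [ 14.4 -76.7] bottom [  14.3 -154.2] [ 14.5 -84.8] top [  14.3 -138.3] [ 14.4 -69. ]
rail tail [  13.7 -153.2]
```

```bash
python3 - <<'E'
from h import *
C=cam('wrist',tool());_,d=r.capture('wrist')
g=lambda u,h=3:np.median([bydepth(C,[(x,y)],d)[0,2] for x in range(u[0]-h,u[0]+h+1) for y in range(u[1]-h,u[1]+h+1)])
print('cap',g((319,52)),'block',g((290,50)),g((302,65)),'thumb',g((308,85),1),g((308,91),1))
C=cam('scene');_,d=r.capture('scene'); print(r.state()['clock'])
E
```

```text
cap 0.1177251026265283 block 0.11062503159773873 0.110886796651546 thumb 0.14215740032446167 0.1430112057000457
9.65
```

The bolt is seated: travel reads 69.9 mm, and the cap stands 7 mm above the block where it stood 11 mm while riding on the rail. One last look at the gate, then I hand in.

```bash
python3 - <<'E'
from h import *
p,_=r.capture('scene');q=p[:,:,::-1].copy();o=cv2.imread('pics/scene3.png')
# gate upper area, beyond bolt tip, vs right after shutting
A=o[165:200,368:392].astype(int);B=q[165:200,368:392].astype(int);print('gate diff',abs(A-B).mean(),abs(A-B).max())
C=cam('scene');b=np.load('bay2.npz');a=float(b['a']);t=b['t'];R=np.array([[np.cos(a),-np.sin(a)],[np.sin(a),np.cos(a)]])
im=cv2.resize(q[160:220,345:405],(600,600),interpolation=cv2.INTER_CUBIC)
for x,y in [(-4,-19),(-4,110),(0,120)]:
    u=proj(C,[*(R@(np.array([x,y])/1000)+t),.112])[0];u=((u+.5-[345,160])*10).astype(int);cv2.circle(im,tuple(map(int,u)),3,(0,0,255),-1)
cv2.imwrite('pics/g5.png',im); print(r.state()['ft_force'])
E
```

```text
gate diff 3.8234126984126986 24
[-0.18529622  0.3302146   0.26194435]
```

View pics/g5.png

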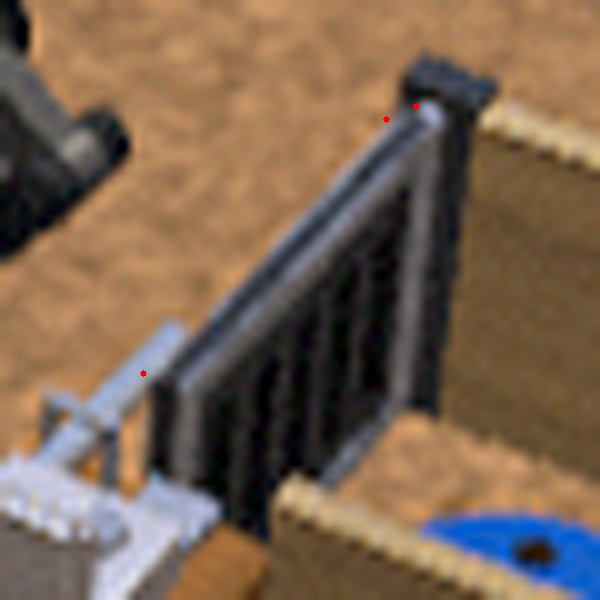

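The gate's edge at (155,380) and its hinge at (430,113) are offset from the shut prediction by the same amount, so it is shut. The bolt tip stands in front of it at (175,330).

```bash
python3 -c "
from cell import r
print(r.finish_job(), r.state()['clock'])"
```

```text
the job is handed in; nothing more can be done
the job is handed in; nothing more can be done
```

The gate is shut and the bolt is clicked into the notch. I pushed both with the closed fingertips only, in the order asked, and handed the job in just before 10 s. No verdict was reported.

- **Gate:** I pushed until it stopped moving and the force rose to about 10 N. In the last picture its edge and hinge show the same offset from the shut prediction, and the bolt's tip stands in front of it.
- **Bolt:** It coasted the last few millimetres ahead of the fingers, so I felt no click in the force. I did not test the seat with a push. The wrist camera shows 69.9 mm of travel against the 70 mm nominal. It also shows the plunger cap 7 mm above the block, where it stood 11 mm while riding on the rail, which fits a seated plunger.
- **Disagreement:** The side camera placed everything, fixed parts included, about 6 mm too far along the bay's y. Measured relative to those fixed parts, it also puts the bolt at the notch.
- **At hand-in:** The arm was clear of everything, with the measured force near zero. I touched none of the loose parts or tools. In the last pictures the parts in view lay where they started.

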